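# Put the manicure things back in the organiser trays

## Robot

A 7-joint arm with a two-finger parallel gripper is mounted at the origin on the work surface. World frame = base frame: x ahead of the robot, y to its left, z up, the work surface at z = 0. Lengths are in m, angles in rad, forces in N, time in s.
With the tool pointing down it reaches from about 0.4 to 0.85 m from the base axis. Payload 4.5 kg.
Tool frame: the origin (TCP) lies midway between the tips of the shut fingers; the grasp point (between the pads) lies 19 mm behind it; z points along the fingers, y is the line along which they close (so a half turn about z gives the same grasp; the last joint's range is limited). The gripper opens to 88 mm and grips with 3 to 60 N. Pads are 18 mm wide; open, the fingers measure 123 mm over their backs; the gripper's body (75 mm by 187 mm) begins 45 mm behind the grasp point.
Start: joints at [1.297, 0.689, -0.195, 1.565, 0.157, 0.902, -0.215], TCP at [0.189, -0.596, 0.239] pointing down, gripper open.
Joint ranges: [-3.01, 3.01], [-0.46, 2.08], [-1.47, 1.51], [0.13, 2.56], [-1, 4.14], [0.04, 2.09], [-2.66, 2.66]. Speed limits (rad/s): [2.57, 2.57, 3.14, 3.14, 3.14, 3.14, 3.14].

## Interface

Orientations are given as a unit quaternion [x, y, z, w].
In Python, from plant import r gives the robot as it stands. The module is installed in compiled form; this text tells all that it offers.
- The arm moves only by the tool step_arm, never from a script. Its argument "series" is a list of rows, each a list of 7 numbers: the shift along the world's x, y, z in mm, then the turn, a rotation vector about the world's x, y, z in rad, then the closure, from 0 (fully open) to 1 (shut). A call has 1 to 20 rows; each row shifts and turns the commanded pose from where the row before left it; what a row does not reach is not made up. A row lasts 1/10 s, in which the tool goes at most 50 mm and 8.59 degrees, less where a joint would pass 70% of its speed; a pose out of reach is approached as far as the arm can. A call is refused whole if a number of a shift passes 50 or a number of a turn 0.15, either way. A call with a gripper value outside its range is refused whole. The fingers move at their own pace and stop on an object; "force" is the grip in N (left out, the last holds). Time passes only in rows, so rows that do not move let the fingers close. It gives the time, the measured TCP pose, the force, the opening and the grip force at its end, in the units of the state.
- r.get_state(): the state, without advancing time (a new reading comes with each control period).
- r.snapshot(name): name is "side" or "top"; returns (picture, depth): 400x640x3 uint8, blue, green, red; 400x640 float32, m along the optical axis (not along the pixel's ray), 0 where there is no reading.
- r.get_calibration(name): a dict with "intrinsics" (3x3 intrinsics, pixels), "dist_coeffs" ([k1, k2, p1, p2, k3] as OpenCV has them; the pictures are not rectified), "pose" (4x4, takes a point from camera to world coordinates). Camera axes: x right, y up, looking along -z (the intrinsics and any distortion apply to the point x, -y, -z); pixel columns grow to the right and rows downward; lengths in m; the calibration is good to about 2 mm. A picture is of the moment at which its call begins. get_calibration takes no time and is no camera call.
- r.finish_job(): hands the job in; it is judged then, once.
The state is a dict: "clock": time; "q": joint angles; "qd": joint speeds; "joint_torque": joint torques, N m; "tool_pos": TCP position; "eef_rot": TCP orientation; "contact_force": force on the tool from outside, world axes, zero at the start; "moment": the same for the moment, N m; "opening": opening from 0.0 (shut) to 1.0 (fully open); "finger_force": force on a finger pad.
Only numpy, scipy, OpenCV 4.12 (cv2) and the standard library are available. Lean on these libraries where they do the work, as an engineer would, in place of code of your own. Each camera call takes 0.05 s, during which the arm holds its last target. There are 200 camera calls.

## Task

The three clear trays of the stacking organiser are wiped and set out, so put the manicure things back: the nail file flat and lengthwise in the undivided tray, the two nail polish bottles upright in the tray divided into equal halves, one in each half, and the petroleum jelly tin flat, right way up, in the big compartment of the tray with the off-centre divider. Set the glass polish bottles down rather than dropping them. The shoe polish tin, the dropper bottle and the toothbrush do not belong in there: leave them standing or lying where they are.

Things in the scene. Friction and masses are not known exactly. Their poses are not given: they have to be found in the camera images.
- polish_square_center (a point): nail polish bottle with a square base: 30 x 30 x 36 mm glass body, filled dark red, with a slim black cap on top: cap 15 mm across and 34 mm tall, reaching from 40 to 74 mm above the base (a good place to grip). 55 g, 74 mm tall in all, standing upright. This point is on its upright axis, half-way up (37 mm above its base); x and y are square to its sides.
- polish_round_center (a point): nail polish bottle with a round base: 33 mm across, 36 mm tall glass body, filled dark red, with a slim black cap on top: cap 15 mm across and 34 mm tall, reaching from 40 to 74 mm above the base (a good place to grip). 55 g, 74 mm tall in all, standing upright. This point is on its upright axis, half-way up (37 mm above its base).
- jelly_tin_center (a point): closed petroleum jelly tin: plain bare-metal round tin, the smaller and taller of the two tins, 52 mm across and 28 mm tall, smooth all round, 70 g, lying flat, lid up. This point is its centre (14 mm above its base); z is up, out of the lid.
- nail_file_center (a point): blue nail file: a straight flat cushioned board of even width with round ends and a grey-blue face, 150 mm long, 22 mm wide, 8 mm thick, 22 g, lying flat. This point is its centre (4 mm above its underside); x runs along its length, z up.
- tray_long: clear plastic tray, fixed, 190 x 106 mm, 24 mm high (rim 198 x 114); walls and floor 3 mm, so inside 184 x 100 mm. Origin: centre of underside; x along its length, z up. For the nail file: this tray is undivided.
- tray_halves: clear plastic tray, fixed, 190 x 106 mm, 24 mm high (rim 198 x 114); walls and floor 3 mm, so inside 184 x 100 mm. Origin: centre of underside; x along its length, z up. For the polish bottles: a divider 22 mm high, 3 mm thick, across its middle (x = 0) leaves two equal compartments of 90 x 100 mm, centres at x = +47 and -47 mm.
- tray_tin: clear plastic tray, fixed, 190 x 106 mm, 24 mm high (rim 198 x 114); walls and floor 3 mm, so inside 184 x 100 mm. Origin: centre of underside; x along its length, z up. For the jelly tin: a divider 22 mm high, 3 mm thick, across it off-centre at x = +40 mm; the big compartment is 131 x 100 mm, centre at x = -26 mm; a few hair grips lie in the small one.
- shoe_polish_tin: shoe polish tin, to be left alone: plain bare-metal round tin, wider and flatter than the jelly tin, 68 mm across and 20 mm tall, with a small butterfly turn-key that stands 11 mm out of its side (own +x). Origin: centre of its underside.
- dropper_bottle: dropper bottle, to be left alone: round brown glass bottle 28 mm across with a white collar and a black rubber bulb on top, 87 mm tall, standing. Origin: centre of its underside.
- toothbrush_center (a point): blue toothbrush, to be left alone: 170 mm long, 12 mm wide, lying flat with its white bristles up (17 mm high there). This point is about the middle of its length, 4 mm above the chest top; x runs along it, towards the bristles.
Mind the look-alikes: they are no part of the job. Leave any green or turquoise look-alike of the part that bears polish_square_center alone.

How it is judged:
At the end, for the whole second after the job is handed in: Polish bottles upright (0.1 rad) on the floor of the halved tray, one per half; jelly tin flat, lid up, in the big compartment of its tray; file flat in the undivided tray, within 0.4 rad of lengthwise; all released, at rest. The three look-alikes within 25 mm of their starts (((x of polish_square_center in the frame of tray_halves between 0.012 and 0.085 m and x of polish_round_center in the frame of tray_halves between -0.085 and -0.012 m) or (x of polish_square_center in the frame of tray_halves between -0.085 and -0.012 m and x of polish_round_center in the frame of tray_halves between 0.012 and 0.085 m)) and y of polish_square_center in the frame of tray_halves between -0.04 and 0.04 m and z of polish_square_center in the frame of tray_halves between 0.034 and 0.046 m and angle between each of polish_square_center, polish_round_center, jelly_tin_center's own z axis and vertical below 0.1 rad and y of polish_round_center in the frame of tray_halves between -0.04 and 0.04 m and z of polish_round_center in the frame of tray_halves between 0.034 and 0.046 m and x of jelly_tin_center in the frame of tray_tin between -0.07 and 0.018 m and y of jelly_tin_center in the frame of tray_tin between -0.032 and 0.032 m and z of jelly_tin_center in the frame of tray_tin between 0.012 and 0.022 m and x of nail_file_center in the frame of tray_long between -0.025 and 0.025 m and y of nail_file_center in the frame of tray_long between -0.042 and 0.042 m and z of nail_file_center in the frame of tray_long between 0.003 and 0.012 m and angle between the x axis of nail_file_center and the x axis of tray_long, either way round below 0.4 rad and linear speed of each of polish_square, polish_round, jelly_tin, nail_file below 0.01 m/s and distance of each of shoe_polish_tin, dropper_bottle, toothbrush_center from where it was at the start of the episode below 0.025 m); the robot touches nothing.
It fails at once if a look-alike (shoe polish tin, dropper bottle, toothbrush) was moved by more than 25 mm (distance of any of shoe_polish_tin, dropper_bottle, toothbrush_center from where it was at the start of the episode above 0.025 m).
It fails at once if a glass polish bottle was dropped (falling free at more than 0.7 m/s, a fall of some 25 mm) ((linear speed of polish_square above 0.7 m/s and contact force between polish_square and the fingers below 0.05 N) or (linear speed of polish_round above 0.7 m/s and contact force between polish_round and the fingers below 0.05 N)).
It also fails if it takes over 96 s, if anything falls off the work surface, if the arm or the gripper's body presses on something with over 40 N, if the wrist force passes 120 N, or if a joint passes its speed limit or range.

## Working session

There is one attempt and no reset: what is moved stays moved. The work goes in short steps, Python scripts to look and compute and a tool call to move; the robot and the scene stay as the last step left them, time stands still between calls to the robot, and variables do not carry over. Pictures are saved under pics/ and viewed, at most 14 in all, crops included, and the job is handed in when it is done.

Besides the shell and the picture viewer there is one more tool, called after "Emit:" as name([rows], argument=value, ...), one row to a line, values as JSON. step_arm: Moves the arm, as the interface text tells. Its arguments: {"type":"object","properties":{"series":{"type":"array"},"force":{"type":"number"}},"required":["series"]}

```bash
mkdir -p pics
cat > h.py <<'E'
import numpy as np, cv2
from plant import r
def cal(n):
    c=r.get_calibration(n); return np.array(c["intrinsics"],float),np.array(c["dist_coeffs"],float),np.array(c["pose"],float)
def ray(n,uv):
    K,d,P=cal(n); p=cv2.undistortPoints(np.array(uv,float).reshape(-1,1,2),K,d).reshape(-1,2)
    D=np.c_[p[:,0],-p[:,1],-np.ones(len(p))]@P[:3,:3].T
    return P[:3,3],D
def onz(n,uv,z):
    o,D=ray(n,uv); return o+D*((z-o[2])/D[:,2])[:,None]
def proj(n,X):
    K,d,P=cal(n); c=(np.array(X,float).reshape(-1,3)-P[:3,3])@P[:3,:3]; c[:,1:]*=-1
    return cv2.projectPoints(c,np.zeros(3),np.zeros(3),K,d)[0].reshape(-1,2)
def cloud(n,depth):
    v,u=np.mgrid[:400,:640]; o,D=ray(n,np.c_[u.ravel(),v.ravel()])
    return (o+D*depth.reshape(-1,1)).reshape(400,640,3)
E
python3 - <<'E'
from h import *
for n in("top","side"):
    im,d=r.snapshot(n); np.savez(n+".npz",im=im,d=d); cv2.imwrite(f"pics/{n}0.png",im)
    print(n,cal(n)[2].round(3).tolist())
    X=cloud(n,d); print((d>0).mean(), [X[y,x].round(3).tolist() for x,y in((320,200),(100,100),(500,300))])
s=r.get_state(); print(s["tool_pos"],s["eef_rot"],s["opening"],s["clock"])
E
```

```text
top [[-0.009, 0.987, -0.16, 0.374], [-1.0, -0.006, 0.023, 0.008], [0.022, 0.161, 0.987, 1.017], [0.0, 0.0, 0.0, 1.0]]
0.9961796875 [[0.545, -0.009, 0.004], [0.802, 0.54, 0.003], [0.303, -0.435, -0.002]]
side [[-0.734, 0.508, -0.451, 0.095], [-0.679, -0.532, 0.506, 0.465], [0.017, 0.678, 0.735, 0.721], [0.0, 0.0, 0.0, 1.0]]
0.99611328125 [[0.515, -0.03, 0.003], [1.995, -0.123, -0.491], [0.101, -0.07, 0.011]]
[ 0.18910228 -0.59512877  0.2380009 ] [ 9.88180506e-01  1.53292588e-01 -1.97843850e-04 -7.94287176e-04] 1.0047058020216586 0.1
```

View pics/top0.png

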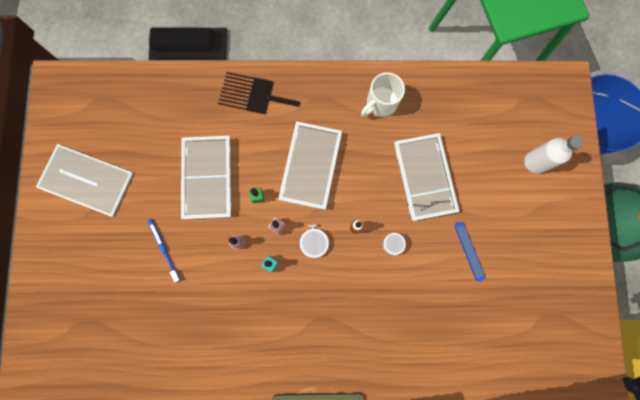

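View pics/side0.png

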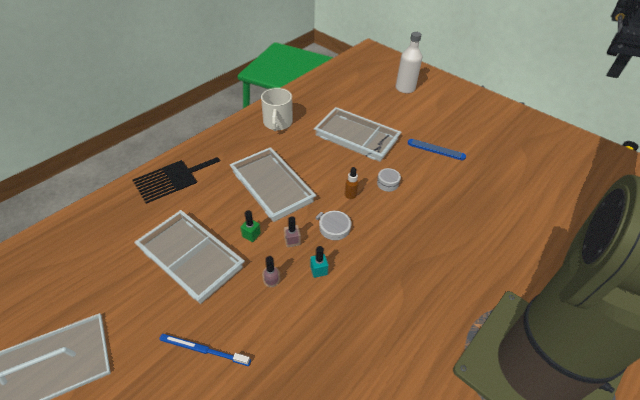

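Run:
```python
from h import *
T=np.load("top.npz");S=np.load("side.npz")
a=cv2.resize(T["im"][120:285,190:350],None,fx=2.5,fy=2.5,interpolation=3)
b=cv2.resize(S["im"][160:325,0:125],None,fx=2.5,fy=2.5,interpolation=3)
c=cv2.resize(S["im"][205:290,235:345],(int(110*3.3),int(85*3.3)),interpolation=3)
W=np.zeros((600,800,3),np.uint8)
W[:412,:400]=cv2.resize(a,(400,412)); W[:300,410:410+363]=cv2.resize(c,(363,300)); 
W[300:600,410:640]=cv2.resize(b,(230,300)); 
d=cv2.resize(T["im"][140:220,30:140],(395,180),interpolation=3); W[415:595,:395]=d
cv2.imwrite("pics/c1.png",W)
X=cloud("top",T["d"]); hsv=cv2.cvtColor(T["im"],cv2.COLOR_BGR2HSV)
z=X[...,2]
# trays: low-saturation blobs
m=((hsv[...,1]<75)&(hsv[...,2]>90)).astype(np.uint8); m[:90]=0; m[:,:30]=0;m[:,590:]=0
m=cv2.morphologyEx(m,cv2.MORPH_CLOSE,np.ones((3,3)))
for k in cv2.findContours(m,cv2.RETR_EXTERNAL,cv2.CHAIN_APPROX_NONE)[0]:
    if cv2.contourArea(k)<150: continue
    M=np.zeros_like(m); cv2.drawContours(M,[k],-1,1,-1)
    zz=z[M>0]; h=0.024 if cv2.contourArea(k)>1500 else 0.02
    p=onz("top",k.reshape(-1,2),h)[:,:2]
    rc=cv2.minAreaRect((p*1000).astype(np.float32)); print("pix",k.reshape(-1,2).mean(0).round(),"rect",np.round(rc[0]),np.round(rc[1]),round(rc[2],1),"z",np.percentile(zz,[5,50,95]).round(4))
    print("   corners",cv2.boxPoints(rc).round().tolist())
# blue
m=cv2.inRange(hsv,(100,90,60),(130,255,255)); m[:,590:]=0; m[:200]=0
for k in cv2.findContours(m,cv2.RETR_EXTERNAL,cv2.CHAIN_APPROX_NONE)[0]:
    if cv2.contourArea(k)<30: continue
    p=onz("top",k.reshape(-1,2),0.008)[:,:2]
    rc=cv2.minAreaRect((p*1000).astype(np.float32)); print("blue",k.reshape(-1,2).mean(0).round(),np.round(rc[0],1),np.round(rc[1]),round(rc[2],1),cv2.boxPoints(rc).round().tolist())
# heights >25 mm : bottles
m=((z>0.018)&(z<.1)).astype(np.uint8); m[:185]=0;m[290:]=0;m[:,:215]=0;m[:,420:]=0
n,l,st,ce=cv2.connectedComponentsWithStats(m)
for i in range(1,n):
    if st[i,4]>8:
        q=X[l==i]; t=q[q[:,2]>np.percentile(q[:,2],60)]
        print("tall",ce[i].round(),st[i,4],"zmax",q[:,2].max().round(3),"topmean",t.mean(0).round(4))
```

```text
pix [394. 244.] rect [ 436. -182.] [55. 52.] 88.2 z [0.0024 0.0283 0.0314]
   corners [[409.0, -208.0], [461.0, -210.0], [463.0, -155.0], [411.0, -154.0]]
pix [314. 241.] rect [442.   7.] [70. 69.] 48.3 z [0.002  0.0205 0.0239]
   corners [[393.0, 3.0], [444.0, -43.0], [491.0, 10.0], [440.0, 56.0]]
pix [ 84. 180.] rect [594. 550.] [201. 115.] 68.8 z [0.0013 0.0048 0.0111]
   corners [[504.0, 478.0], [612.0, 436.0], [684.0, 623.0], [577.0, 665.0]]
pix [553. 153.] rect [ 657. -588.] [ 65. 162.] 25.5 z [0.0115 0.1049 0.1707]
   corners [[593.0, -528.0], [663.0, -674.0], [721.0, -647.0], [652.0, -501.0]]
pix [205. 177.] rect [600. 264.] [200. 118.] 2.2 z [0.0006 0.0045 0.026 ]
   corners [[498.0, 319.0], [503.0, 201.0], [703.0, 209.0], [698.0, 327.0]]
pix [426. 177.] rect [ 599. -265.] [201. 119.] 10.6 z [0.0004 0.0044 0.0262]
   corners [[490.0, -225.0], [512.0, -342.0], [709.0, -305.0], [687.0, -188.0]]
pix [310. 165.] rect [629.  14.] [117. 201.] 77.5 z [0.0004 0.0042 0.0261]
   corners [[519.0, -22.0], [714.0, -65.0], [740.0, 49.0], [544.0, 93.0]]
pix [382. 102.] rect [ 787. -167.] [
[... 289 characters left out ...]
378.0, 342.0], [384.0, 331.0], [502.0, 393.0], [497.0, 404.0]]
tall [226. 204.] 132 zmax 0.03 topmean [0.5312 0.214  0.0269]
tall [304. 199.] 252 zmax 0.032 topmean [0.545  0.0219 0.0265]
tall [411. 203.] 150 zmax 0.029 topmean [ 0.5328 -0.2239  0.0266]
tall [256. 194.] 181 zmax 0.077 topmean [0.5548 0.1415 0.0606]
tall [276. 225.] 176 zmax 0.079 topmean [0.4802 0.0944 0.0594]
tall [356. 226.] 128 zmax 0.091 topmean [ 0.4773 -0.0913  0.0781]
tall [314. 243.] 602 zmax 0.027 topmean [0.4393 0.0072 0.0228]
tall [394. 243.] 394 zmax 0.034 topmean [ 0.4374 -0.1814  0.0304]
tall [235. 241.] 162 zmax 0.077 topmean [0.4447 0.1869 0.0627]
tall [269. 263.] 180 zmax 0.078 topmean [0.3934 0.1086 0.0591]
```

View pics/c1.png

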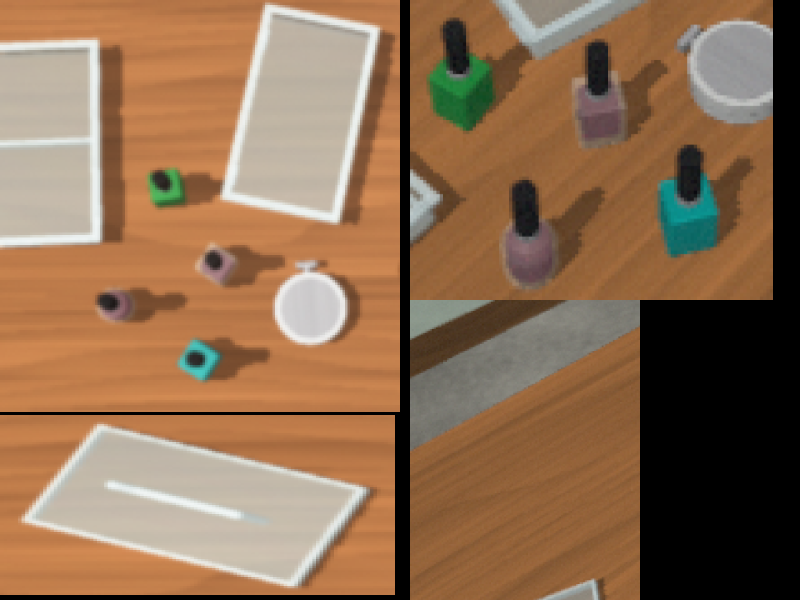

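The candidates in the top view:
- **Polish bottles:** clear-glass dark ones at (277,226), square, and (235,242), round. The look-alikes are green (256,194) and turquoise (269,264).
- **Tins:** jelly at (394,243), 52 mm across. The one at (314,243) is the 70 mm shoe tin with its key.
- **File:** at (469,251). The one at (163,250) is the toothbrush.
- **Trays:** halves (205,177), undivided (311,165) and tin tray (426,177). The object at (85,180) is a low lid with a handle.

The crop confirms the bottle choice, so I start with the file.

Emit:
step_arm([
  [30, 30, -20, 0, 0, 0.02, 0.3],
  [30, 30, -20, 0, 0, 0, 0.3],
  [30, 30, -20, 0, 0, 0, 0.3],
  [30, 30, -20, 0, 0, 0, 0.3],
  [30, 30, -20, 0, 0, 0, 0.3],
  [30, 30, -20, 0, 0, 0, 0.3],
  [30, 30, -20, 0, 0, 0, 0.3],
  [19, 20, -20, 0, 0, 0, 0.3],
  [0, 0, 0, 0, 0, 0, 0.3],
  [0, 0, 0, 0, 0, 0, 0.3],
], force=15)

```text
clock: 1.1
tool_pos: [0.4182, -0.3651, 0.0782]
eef_rot: [0.986, 0.164, -0.001, -0.0]
contact_force: [0.3, -0.7, -0.3]
opening: 0.695
finger_force: 0.0
```

Run:
```python
from h import *
s=r.get_state(); print(s["tool_pos"],s["eef_rot"],s["opening"],s["clock"])
# triangulate caps from initial pics: dark blobs
res={}
for n in("top","side"):
    im=np.load(n+".npz")["im"]; hsv=cv2.cvtColor(im,cv2.COLOR_BGR2HSV)
    m=(im.max(2)<60).astype(np.uint8)
    for nm,X in dict(square=(.478,.093,.074),round=(.443,.186,.074)).items():
        u=proj(n,X)[0]; R=12 if n=="top" else 16
        M=np.zeros_like(m); cv2.circle(M,tuple(int(v) for v in u.round()),R,1,-1); ys,xs=np.nonzero(m&M)
        p=np.c_[xs,ys]; print(n,nm,u.round(1),len(p),p.mean(0).round(1),p.min(0),p.max(0))
        res[n,nm]=p.mean(0)
for nm in("square","round"):
    (o1,D1),(o2,D2)=ray("top",[res["top",nm]]),ray("side",[res["side",nm]])
    A=np.c_[D1[0],-D2[0]]; t=np.linalg.lstsq(A,o2-o1,rcond=None)[0]
    a,b=o1+t[0]*D1[0],o2+t[1]*D2[0]; print(nm,a.round(4),b.round(4))
```

```text
[ 0.4182352  -0.36505842  0.07816251] [ 9.86472839e-01  1.63922884e-01 -6.61352725e-04 -4.33159558e-04] 0.6950341734716767 1.1
top square [274.9 224.6] 20 [275.2 224. ] [273 222] [277 226]
top round [232.8 240.6] 29 [233.1 240.3] [230 238] [236 243]
side square [293.  219.2] 85 [291.5 223.9] [289 217] [294 231]
side round [270.8 258.2] 103 [269.5 263.8] [266 256] [273 271]
square [0.4815 0.0938 0.0571] [0.4817 0.094  0.0571]
round [0.445  0.1886 0.0566] [0.445  0.1886 0.0566]
```

Emit:
step_arm([
  [0, 0, -40, 0, 0, 0, 0.3],
  [0, 0, -25, 0, 0, 0, 0.3],
  [0, 0, -9, 0, 0, 0, 0.3],
  [0, 0, 0, 0, 0, 0, 0.3],
  [0, 0, 0, 0, 0, 0, 1],
  [0, 0, 0, 0, 0, 0, 1],
  [0, 0, 0, 0, 0, 0, 1],
  [0, 0, 0, 0, 0, 0, 1],
  [0, 0, 0, 0, 0, 0, 1],
  [0, 0, 0, 0, 0, 0, 1],
])

```text
clock: 2.1
tool_pos: [0.4186, -0.3658, 0.0051]
eef_rot: [0.987, 0.163, 0.0, 0.0]
contact_force: [-0.1, 0.3, 2.9]
opening: 0.246
finger_force: 15.0
```

Emit:
step_arm([
  [0, 0, 30, 0, 0, 0, 1],
  [0, 0, 40, 0, 0, 0, 1],
  [0, 0, 40, 0, 0, 0, 1],
  [21, 38, 0, 0, 0, -0.055, 1],
  [21, 38, 0, 0, 0, -0.055, 1],
  [21, 38, 0, 0, 0, -0.055, 1],
  [21, 38, 0, 0, 0, -0.055, 1],
  [21, 38, 0, 0, 0, -0.055, 1],
  [21, 38, 0, 0, 0, -0.055, 1],
  [21, 38, 0, 0, 0, -0.055, 1],
  [21, 38, 0, 0, 0, -0.055, 1],
  [21, 38, 0, 0, 0, -0.055, 1],
  [21, 38, 0, 0, 0, -0.05, 1],
  [0, 0, -40, 0, 0, 0, 1],
  [0, 0, -30, 0, 0, 0, 1],
  [0, 0, 0, 0, 0, 0, 1],
  [0, 0, 0, 0, 0, 0, 1],
])

```text
clock: 3.8
tool_pos: [0.6281, 0.014, 0.0448]
eef_rot: [0.994, -0.109, -0.0, 0.0]
contact_force: [-0.3, 0.2, -0.4]
opening: 0.24
finger_force: 15.0
```

Run:
```python
from h import *
im,d=r.snapshot("side"); T,_=r.snapshot("top")
W=np.zeros((600,800,3),np.uint8); W[:400,:400]=cv2.resize(im[80:280,180:380],(400,400),interpolation=3); W[:400,400:]=cv2.resize(T[100:300,220:420],(400,400),interpolation=3)
cv2.imwrite("pics/f1.png",W)
```

```text
(no output)
```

View pics/f1.png

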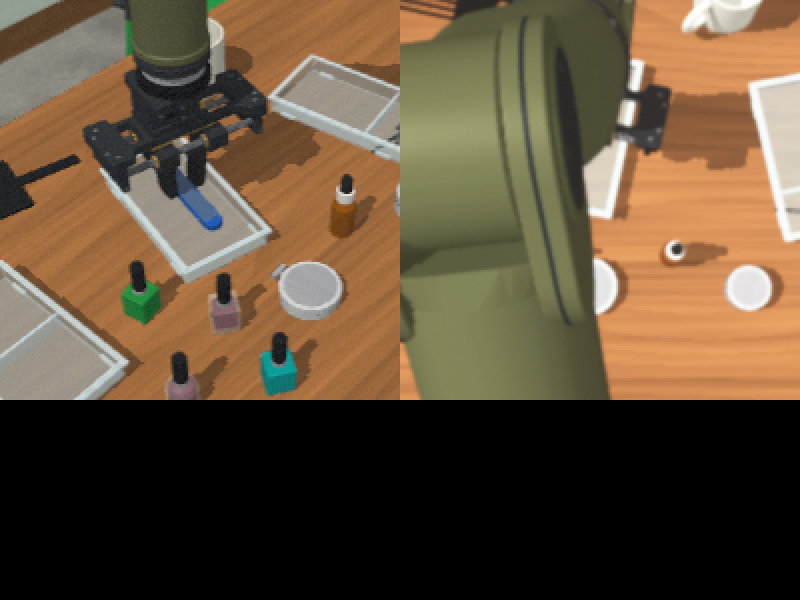

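The side crop shows the file held level over the undivided tray (near end at crop pixel (212,222)), so I lower and release it.

Emit:
step_arm([
  [0, 0, -20, 0, 0, 0, 1],
  [0, 0, -10, 0, 0, 0, 1],
  [0, 0, -6, 0, 0, 0, 1],
  [0, 0, 0, 0, 0, 0, 1],
  [0, 0, 0, 0, 0, 0, 0.55],
  [0, 0, 0, 0, 0, 0, 0.55],
  [0, 0, 0, 0, 0, 0, 0.55],
  [0, 0, 15, 0, 0, 0, 0.55],
  [0, 0, 45, 0, 0, 0, 0.55],
  [0, 0, 45, 0, 0, 0, 0.55],
  [0, 0, 20, 0, 0, 0, 0.55],
])

```text
clock: 5.0
tool_pos: [0.6308, 0.014, 0.1391]
eef_rot: [0.994, -0.109, 0.004, -0.0]
contact_force: [0.8, -0.8, 0.5]
opening: 0.449
finger_force: 0.0
```

Run:
```python
from h import *
s=r.get_state(); print(s["q"],s["tool_pos"])
T,d=r.snapshot("top"); 
c=cv2.resize(T[100:300,220:420],(400,400),interpolation=3); cv2.imwrite("pics/f2.png",c)
```

```text
[-0.19568431  0.82570677  0.18382517  1.65227506 -0.21544433  0.67619682
 -1.69061119] [0.63076184 0.01403505 0.13910207]
```

Emit:
step_arm([
  [-21, -22, 0, 0, 0, 0.132, 0.2],
  [-21, -22, 0, 0, 0, 0.132, 0.1],
  [-21, -22, 0, 0, 0, 0.132, 0.1],
  [-21, -22, 0, 0, 0, 0.132, 0.1],
  [-21, -22, 0, 0, 0, 0.132, 0.1],
  [-21, -22, 0, 0, 0, 0.132, 0.1],
  [-21, -22, 0, 0, 0, 0.132, 0.1],
  [-21, -22, 0, 0, 0, 0.132, 0.1],
  [-21, -20, 0, 0, 0, 0.132, 0.1],
  [0, 0, -35, 0, 0, 0, 0.1],
  [0, 0, -35, 0, 0, 0, 0.1],
  [0, 0, 0, 0, 0, 0, 0.1],
  [0, 0, 0, 0, 0, 0, 0.1],
])

```text
clock: 6.35
tool_pos: [0.4392, -0.1816, 0.0642]
eef_rot: [0.884, 0.467, -0.0, -0.0]
contact_force: [-0.2, 0.3, 1.0]
opening: 0.898
finger_force: 0.0
```

View pics/f2.png

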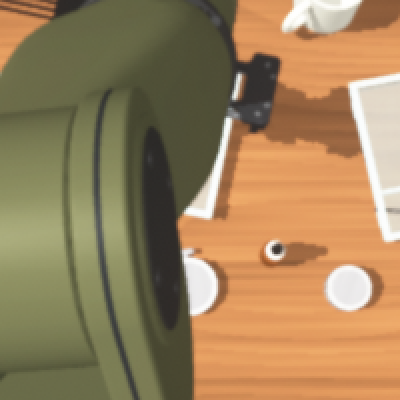

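The arm hides the long tray in this picture. The jelly tin (348,288) and dropper (273,250) are unmoved. Next I grip the tin.

Emit:
step_arm([
  [-2, 0, -35, 0, 0, 0, 0.1],
  [0, 0, -18, 0, 0, 0, 0.1],
  [0, 0, -5, 0, 0, 0, 0.1],
  [0, 0, 0, 0, 0, 0, 0.1],
  [0, 0, 0, 0, 0, 0, 1],
  [0, 0, 0, 0, 0, 0, 1],
  [0, 0, 0, 0, 0, 0, 1],
  [0, 0, 0, 0, 0, 0, 1],
  [0, 0, 0, 0, 0, 0, 1],
], force=20)

```text
clock: 7.25
tool_pos: [0.4378, -0.1819, 0.0063]
eef_rot: [0.885, 0.466, 0.0, 0.0]
contact_force: [0.7, -0.3, 6.6]
opening: 0.581
finger_force: 20.0
```

Emit:
step_arm([
  [0, 0, 25, 0, 0, 0, 1],
  [0, 0, 40, 0, 0, 0, 1],
  [37, -16, 0, 0, 0, 0, 1],
  [37, -16, 0, 0, 0, 0, 1],
  [37, -16, 0, 0, 0, 0, 1],
  [37, -15, 0, 0, 0, 0, 1],
  [37, -15, 0, 0, 0, 0, 1],
  [0, 0, 0, 0, 0, 0, 1],
  [0, 0, -25, 0, 0, 0, 1],
  [0, 0, -20, 0, 0, 0, 1],
  [0, 0, 0, 0, 0, 0, 1],
  [0, 0, 0, 0, 0, 0, 1],
])

```text
clock: 8.45
tool_pos: [0.6214, -0.2593, 0.0256]
eef_rot: [0.884, 0.467, -0.001, -0.001]
contact_force: [0.3, 0.1, -0.8]
opening: 0.581
finger_force: 20.0
```

Run:
```python
from h import *
im,d=r.snapshot("side"); T,_=r.snapshot("top")
W=np.zeros((400,800,3),np.uint8); W[:,:400]=cv2.resize(im[60:260,220:420],(400,400),interpolation=3); W[:400,400:]=cv2.resize(T[100:300,270:470],(400,400),interpolation=3)
cv2.imwrite("pics/j1.png",W)
```

```text
(no output)
```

View pics/j1.png

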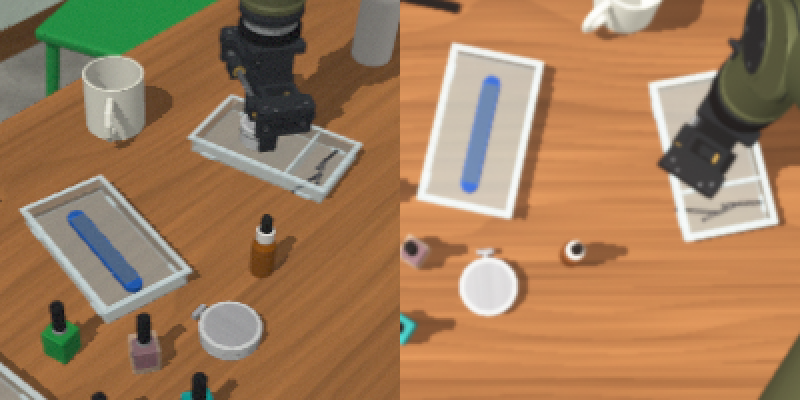

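The file lies well in its tray, and the tin is over the big compartment. I lower and release it.

Emit:
step_arm([
  [0, 0, -10, 0, 0, 0, 1],
  [0, 0, -6, 0, 0, 0, 1],
  [0, 0, 0, 0, 0, 0, 1],
  [0, 0, 0, 0, 0, 0, 0.28],
  [0, 0, 0, 0, 0, 0, 0.28],
  [0, 0, 0, 0, 0, 0, 0.28],
  [0, 0, 20, 0, 0, 0, 0.28],
  [0, 0, 45, 0, 0, 0, 0.28],
  [0, 0, 45, 0, 0, 0, 0.4],
  [0, 0, 20, 0, 0, 0, 0.4],
  [0, 0, 0, 0, 0, 0, 0.4],
])

```text
clock: 9.65
tool_pos: [0.6253, -0.2605, 0.1454]
eef_rot: [0.885, 0.466, 0.003, 0.003]
contact_force: [0.3, -0.6, -0.9]
opening: 0.601
finger_force: 0.0
```

Emit:
step_arm([
  [-16, 39, 0, 0, 0, 0, 0.55],
  [-16, 39, 0, 0, 0, 0, 0.55],
  [-16, 39, 0, 0, 0, 0, 0.55],
  [-16, 39, 0, 0, 0, 0, 0.55],
  [-16, 39, 0, 0, 0, 0, 0.55],
  [-16, 39, 0, 0, 0, 0, 0.55],
  [-16, 40, 0, 0, 0, 0, 0.55],
  [-16, 40, 0, 0, 0, 0, 0.55],
  [-17, 40, 0, 0, 0, 0, 0.55],
  [0, 0, -20, 0, 0, 0, 0.55],
  [0, 0, -20, 0, 0, 0, 0.55],
  [0, 0, 0, 0, 0, 0, 0.55],
  [0, 0, 0, 0, 0, 0, 0.55],
])

```text
clock: 10.95
tool_pos: [0.477, 0.0941, 0.0997]
eef_rot: [0.885, 0.466, -0.001, -0.0]
contact_force: [0.5, -0.1, 1.1]
opening: 0.451
finger_force: 0.0
```

Run:
```python
from h import *
im,d=r.snapshot("side"); T,_=r.snapshot("top"); p=r.get_state()["tool_pos"]
for q,c in((p,(0,255,255)),((.4805,.0935,.074),(0,0,255))):
    u=proj("side",q)[0]; print(u); cv2.circle(im,tuple(int(v) for v in u.round()),1,c,-1)
W=np.zeros((400,800,3),np.uint8); W[:,:400]=cv2.resize(im[150:270,240:360],(400,400),interpolation=3); W[:400,400:]=cv2.resize(T[100:300,270:470],(400,400),interpolation=3)
cv2.imwrite("pics/s1.png",W)
```

```text
[292.49702295 210.85872408]
[291.95547903 218.7097909 ]
```

View pics/s1.png

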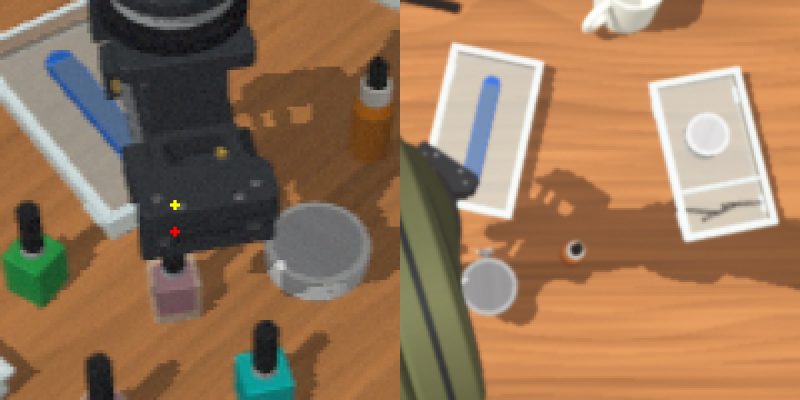

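The jelly tin is flat in the big compartment at crop pixel (707,133). The square bottle's cap is right under the tool, so I descend and grip it.

Emit:
step_arm([
  [3, -1, -20, 0, 0, 0, 0.55],
  [0, 0, -20, 0, 0, 0, 0.55],
  [0, 0, -16, 0, 0, 0, 0.55],
  [0, 0, 0, 0, 0, 0, 0.55],
  [0, 0, 0, 0, 0, 0, 1],
  [0, 0, 0, 0, 0, 0, 1],
  [0, 0, 0, 0, 0, 0, 1],
  [0, 0, 0, 0, 0, 0, 1],
  [0, 0, 0, 0, 0, 0, 1],
], force=20)

```text
clock: 11.95
tool_pos: [0.481, 0.0934, 0.0444]
eef_rot: [0.885, 0.466, 0.001, 0.0]
contact_force: [-0.3, -1.0, 4.6]
opening: 0.162
finger_force: 19.9
```

Emit:
step_arm([
  [0, 0, 15, 0, 0, 0, 1],
  [0, 0, 35, 0, 0, 0, 1],
  [0, 0, 40, 0, 0, 0, 1],
  [21, 22, 0, 0, 0, 0, 1],
  [21, 22, 0, 0, 0, 0, 1],
  [21, 22, 0, 0, 0, 0, 1],
  [21, 22, 0, 0, 0, 0, 1],
  [21, 22, 0, 0, 0, 0, 1],
  [21, 21, 0, 0, 0, 0, 1],
  [20, 21, 0, 0, 0, 0, 1],
  [20, 21, 0, 0, 0, 0, 1],
  [0, 0, 0, 0, 0, 0, 1],
  [0, 0, -30, 0, 0, 0, 1],
  [0, 0, -30, 0, 0, 0, 1],
  [0, 0, 0, 0, 0, 0, 1],
  [0, 0, 0, 0, 0, 0, 1],
])

```text
clock: 13.55
tool_pos: [0.6457, 0.2656, 0.0736]
eef_rot: [0.885, 0.466, -0.001, 0.0]
contact_force: [0.5, 0.3, -0.8]
opening: 0.163
finger_force: 19.9
```

Run:
```python
from h import *
im,d=r.snapshot("side")
cv2.imwrite("pics/s2.png",cv2.resize(im[110:330,90:310],(500,500),interpolation=3))
```

```text
(no output)
```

View pics/s2.png

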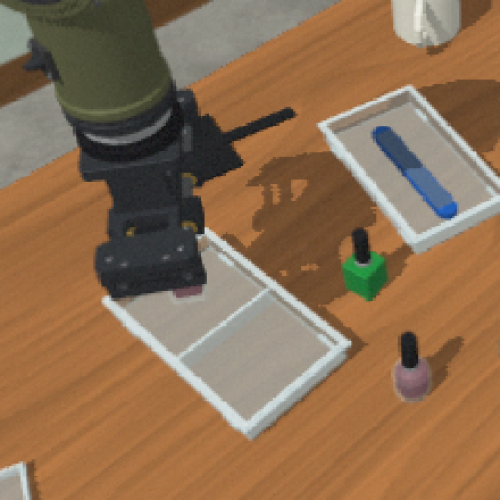

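The square bottle hangs above the far half of the tray (crop pixel (188,292)). I lower it gently.

Emit:
step_arm([
  [0, 0, -12, 0, 0, 0, 1],
  [0, 0, -8, 0, 0, 0, 1],
  [0, 0, -4, 0, 0, 0, 1],
  [0, 0, 0, 0, 0, 0, 1],
  [0, 0, 0, 0, 0, 0, 1],
])

```text
clock: 14.1
tool_pos: [0.6464, 0.2664, 0.0497]
eef_rot: [0.884, 0.467, 0.0, 0.0]
contact_force: [-1.1, -0.0, -0.3]
opening: 0.161
finger_force: 19.9
```

Emit:
step_arm([
  [0, 0, -2, 0, 0, 0, 1],
  [0, 0, -1, 0, 0, 0, 1],
  [0, 0, 0, 0, 0, 0, 1],
])

```text
clock: 14.4
tool_pos: [0.6469, 0.2665, 0.0475]
eef_rot: [0.885, 0.466, 0.001, 0.0]
contact_force: [0.4, -1.1, 3.6]
opening: 0.164
finger_force: 19.9
```

Emit:
step_arm([
  [0, 0, 0, 0, 0, 0, 0.6],
  [0, 0, 0, 0, 0, 0, 0.6],
  [0, 0, 0, 0, 0, 0, 0.6],
  [0, 0, 20, 0, 0, 0, 0.55],
  [0, 0, 40, 0, 0, 0, 0.55],
  [0, 0, 30, 0, 0, 0, 0.55],
  [-40, -16, 0, 0, 0, 0, 0.55],
  [-40, -16, 0, 0, 0, 0, 0.55],
  [-40, -16, 0, 0, 0, 0, 0.55],
  [-40, -16, 0, 0, 0, 0, 0.55],
  [-42, -15, 0, 0, 0, 0, 0.55],
  [0, 0, -30, 0, 0, 0, 0.55],
  [0, 0, 0, 0, 0, 0, 0.55],
  [0, 0, 0, 0, 0, 0, 0.55],
])

```text
clock: 15.8
tool_pos: [0.4452, 0.1879, 0.1068]
eef_rot: [0.884, 0.467, 0.0, 0.0]
contact_force: [0.0, 0.1, 0.6]
opening: 0.451
finger_force: 0.0
```

Run:
```python
from h import *
im,d=r.snapshot("side"); p=r.get_state()["tool_pos"]
for q,c in((p,(0,255,255)),((.4445,.1875,.074),(0,0,255))):
    u=proj("side",q)[0]; cv2.circle(im,tuple(int(v) for v in u.round()),1,c,-1)
cv2.imwrite("pics/r1.png",cv2.resize(im[150:330,120:330],(700,600),interpolation=3))
```

```text
(no output)
```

View pics/r1.png

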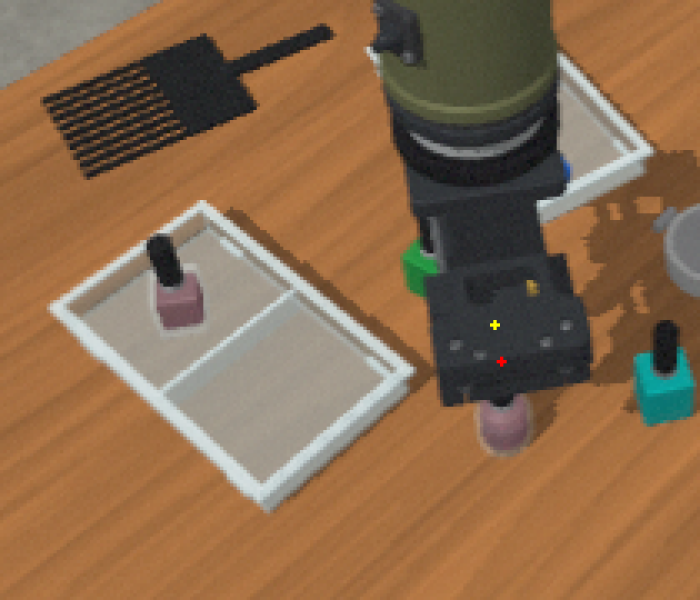

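The square bottle stands in the far half at (180,295), and the round bottle at (503,425) is under the tool. I grip it next.

Emit:
step_arm([
  [-1, 0, -25, 0, 0, 0, 0.55],
  [0, 0, -22, 0, 0, 0, 0.55],
  [0, 0, -16, 0, 0, 0, 0.55],
  [0, 0, 0, 0, 0, 0, 0.55],
  [0, 0, 0, 0, 0, 0, 1],
  [0, 0, 0, 0, 0, 0, 1],
  [0, 0, 0, 0, 0, 0, 1],
  [0, 0, 0, 0, 0, 0, 1],
  [0, 0, 0, 0, 0, 0, 1],
])

```text
clock: 16.75
tool_pos: [0.4441, 0.1876, 0.0444]
eef_rot: [0.885, 0.466, 0.001, 0.0]
contact_force: [0.5, -0.2, 5.7]
opening: 0.16
finger_force: 20.0
```

Emit:
step_arm([
  [0, 0, 15, 0, 0, 0, 1],
  [0, 0, 30, 0, 0, 0, 1],
  [0, 0, 20, 0, 0, 0, 1],
  [22, 15, 0, 0, 0, 0, 1],
  [22, 15, 0, 0, 0, 0, 1],
  [22, 15, 0, 0, 0, 0, 1],
  [22, 15, 0, 0, 0, 0, 1],
  [21, 14, 0, 0, 0, 0, 1],
  [0, 0, 0, 0, 0, 0, 1],
  [0, 0, -25, 0, 0, 0, 1],
  [0, 0, -20, 0, 0, 0, 1],
  [0, 0, -10, 0, 0, 0, 1],
  [0, 0, -4, 0, 0, 0, 1],
  [0, 0, 0, 0, 0, 0, 1],
  [0, 0, 0, 0, 0, 0, 1],
])

```text
clock: 18.25
tool_pos: [0.5527, 0.2616, 0.0505]
eef_rot: [0.884, 0.467, 0.001, 0.0]
contact_force: [-1.7, -0.1, -0.1]
opening: 0.164
finger_force: 20.0
```

Emit:
step_arm([
  [0, 0, -2, 0, 0, 0, 1],
  [0, 0, -1, 0, 0, 0, 1],
  [0, 0, 0, 0, 0, 0, 1],
  [0, 0, 0, 0, 0, 0, 1],
])

```text
clock: 18.65
tool_pos: [0.553, 0.2616, 0.0475]
eef_rot: [0.885, 0.466, 0.001, 0.0]
contact_force: [0.1, -1.1, 6.0]
opening: 0.162
finger_force: 20.0
```

Emit:
step_arm([
  [0, 0, 0, 0, 0, 0, 0.6],
  [0, 0, 0, 0, 0, 0, 0.6],
  [0, 0, 0, 0, 0, 0, 0.6],
  [0, 0, 20, 0, 0, 0, 0.6],
  [0, 0, 40, 0, 0, 0, 0.6],
  [0, 0, 45, 0, 0, 0, 0.6],
  [0, 0, 45, 0, 0, 0, 0.6],
  [-10, -45, 0, 0, 0, 0, 0.6],
  [-10, -45, 0, 0, 0, 0, 0.6],
  [-10, -45, 0, 0, 0, 0, 0.6],
  [-10, -45, 0, 0, 0, 0, 0.6],
  [-10, -45, 0, 0, 0, 0, 0.6],
  [-10, -45, 0, 0, 0, 0, 0.6],
  [-10, -45, 0, 0, 0, 0, 0.6],
  [-10, -45, 0, 0, 0, 0, 0.6],
  [-10, -45, 0, 0, 0, 0, 0.6],
  [-10, -45, 0, 0, 0, 0, 0.6],
  [-10, -45, 0, 0, 0, 0, 0.6],
  [-10, -45, 0, 0, 0, 0, 0.6],
  [0, 0, 0, 0, 0, 0, 0.6],
])

```text
clock: 20.65
tool_pos: [0.4289, -0.2866, 0.1963]
eef_rot: [0.887, 0.461, -0.002, 0.001]
contact_force: [0.1, -0.4, 0.6]
opening: 0.403
finger_force: 0.0
```

Run:
```python
from h import *
im,d=r.snapshot("side"); T,_=r.snapshot("top")
W=np.zeros((600,800,3),np.uint8); W[:,:400]=cv2.resize(im[80:380,120:440],(400,375)).copy() if 0 else 0
W[:300,:480]=im[80:380,0:480]; W[300:550,:500]=T[80:330,0:500]
cv2.imwrite("pics/end.png",W)
```

```text
(no output)
```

View pics/end.png

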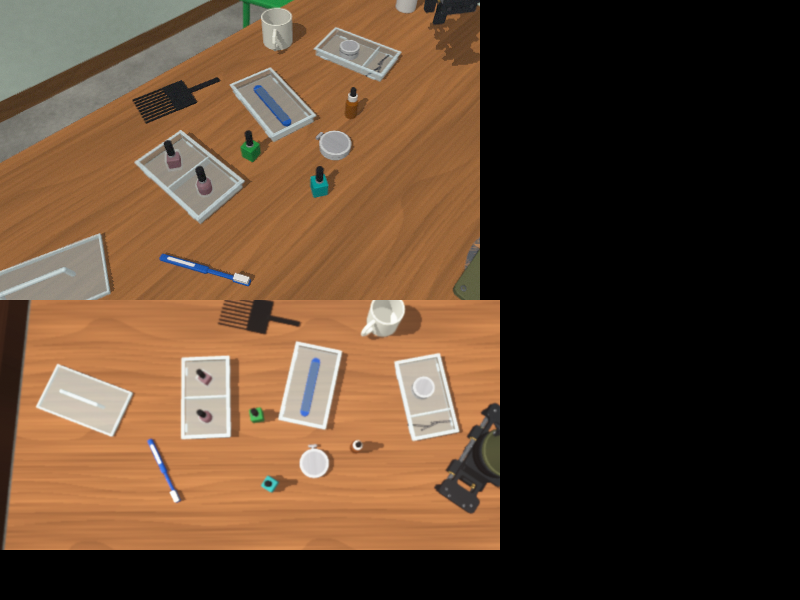

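Everything is in place: bottles at (203,378) and (204,415), file at (311,386), tin at (424,387). The look-alikes are unmoved, so I hand in the job.

```bash
python3 -c "
from plant import r
print(r.finish_job())"
```

```text
the job is handed in; nothing more can be done
None
```

The job is handed in, with no verdict returned; the last pictures (about 21 s in) show the file, both polish bottles and the jelly tin in their trays, and the look-alikes apparently unmoved.

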